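Make up a soup kit and a fish kit in two trays

ROBOT

A 6-joint arm with a two-finger parallel gripper is mounted at the origin on a cart in front of the work surface, level with it; the furniture and walls round the work are solid. World frame = base frame: x ahead of the robot, y to its left, z up, the work surface at z = 0. Lengths are in m, angles in rad, forces in N, time in s.
With the tool pointing down it reaches from about 0.3 to 0.775 m from the base axis. Payload 14.6 kg.
Tool frame: the origin (TCP) lies where the fingers leave the gripper's body, on its centre line; the fingertips stand 97 mm ahead of it and the grasp point (between the pads) lies 78 mm ahead of it; z points along the fingers, y is the line along which they close (so a half turn about z gives the same grasp; the last joint's range is limited). The gripper opens to 94 mm and grips with 3 to 60 N. Pads are 16 mm wide; open, the fingers measure 119 mm over their backs; the gripper's body (75 mm by 177 mm) begins 78 mm behind the grasp point.
Start: joints at [-1.302, 0.3, 1.521, -0, 1.321, -0.067], TCP at [0.181, -0.519, 0.303] pointing down, gripper open.
Joint ranges: [-3.03, 3.03], [-0.79, 2.21], [0.23, 2.52], [-1.04, 4.18], [0, 3.07], [-2.55, 2.55]. Speed limits (rad/s): [2.22, 2.22, 2.57, 3.14, 3.14, 3.14].

INTERFACE

Orientations are given as a unit quaternion [x, y, z, w].
In Python, from bench import robot, cams, workorder gives the robot as it stands.
- The arm moves only by the shell command python3 -m crank [FORCE], which reads ROWS from standard input. ROWS is a JSON list of rows, 1 to 5 of them, each an object with the fields r (a list: a rotation vector rx, ry, rz in units of 0.1 rad), xyz (a list: dx, dy, dz in units of 100 mm), aperture (the finger opening in m); a field left out counts as zero (the opening has to be given); each row is the pose to reach, as a shift and turn from the pose commanded when the command began, along the tool's axes at that moment; what a row does not reach only later rows make up. A row lasts 1/12 s, in which the tool goes at most 0.0417 m and 0.125 rad, less where a joint would pass 70% of its speed; a pose out of reach is approached as far as the arm can. The fingers move at their own pace and stop on an object; FORCE is the grip in N (left out, the last holds). Time passes only in rows, so rows that do not move let the fingers close. It prints the time, the measured TCP pose, the force, the opening and the grip force at its end. Input that does not fit is refused with a message, and nothing moves.
- robot.read_state(): the state, without advancing time (a new reading comes with each control period).
- cams.get_image(name): name is "side" or "top" or "wrist"; returns a dict with "image" (480x640x3 uint8, red, green, blue), "K" (3x3 intrinsics, pixels), "pose" (4x4, takes a point from camera to world coordinates); the wrist camera has in their place "T_tool_cam" (4x4, takes a point from camera to tool coordinates, whose origin is the TCP and whose axes are the flange's). Camera axes: x right, y down, z forward; pixel columns grow to the right and rows downward; lengths in m; the calibration is good to about 2 mm. The wrist camera is an equidistant fisheye: a pixel r from the principal point sees the ray r / f radians off the axis. A picture is of the moment at which its call begins: read the wrist's pose just before it. There is no depth.
- workorder.hand_in(): hands the job in; it is judged then, once.
The state is a dict: "t": time; "qpos": joint angles; "dq": joint speeds; "joint_efforts": joint torques, N m; "ee_pos": TCP position; "tcp_rot": TCP orientation; "contact_force": force on the tool from outside, world axes, zero at the start; "wrist_torque": the same for the moment, N m; "grip_width": finger opening in m; "grip_force": force on a finger pad.
Only numpy, scipy, OpenCV 4.12 (cv2) and the standard library are available. Lean on these libraries where they do the work, as an engineer would, in place of code of your own. Each camera call takes 0.05 s, during which the arm holds its last target. There are 200 camera calls.

TASK

Make up two meal kits in the low wooden trays. The soup kit goes in the wide tray with three cells: the garlic in the far square cell, the tin upright in the near square cell and the shaker upright in the long narrow cell. The fish kit goes in the narrow tray with two cells: the lemon in the larger, far cell and the spice jar upright in the smaller, near cell; leave the pill bottle and the roll of tape where they are.

Things in the scene. Friction and masses are not known exactly. Their poses are not given: they have to be found in the camera images.
- soup_tray: Wide wooden tray, 162 x 144 x 20 mm (x, y, z), fixed to the worktop. Walls 6 mm thick, 14 mm above the cell floors (6 mm above the worktop). Origin: centre of the underside; x points away from the robot, y left (yaw within 0.15 rad). Cell centres (x, y), mm: far square (39, -30) and near square (-39, -30), each 72 x 72 mm; long narrow (0, 39), 150 x 54 mm.
- fish_tray: Narrow wooden tray, 164 x 86 x 20 mm (x, y, z), fixed to the worktop. Walls 6 mm thick, 14 mm above the cell floors (6 mm above the worktop). Origin: centre of the underside; x points away from the robot, y left (yaw within 0.15 rad). Cell centres (x, y), mm: far, larger (30, 0), 92 x 74 mm; near, smaller (-49, 0), 54 x 74 mm.
- garlic_mid (a point): Whole white garlic bulb, about 60 mm across and 59 mm high, with its point up. This point is the middle of the bulb, 27 mm above its underside; z is up as it stands. It starts standing on its flat root end.
- tin: Small round food tin, 58 mm diameter, 72 mm high. Origin: centre of the underside; z up.
- shaker: Slim clear shaker with a grey domed top, 44 mm diameter, 90 mm high (straight body up to 66 mm, 34 mm wide top above); it may stand leaning by 0.04 rad. Origin: centre of the underside; z up.
- lemon_mid (a point): Yellow lemon lying on its side, 70 mm long, 52 mm thick. This point is its middle, 25.5 mm above its underside; x runs along its length, z is up as it lies.
- spice_jar: Slim round spice jar with a plain wide cap, 42 mm diameter, 96 mm high (cap 20 mm high, as wide as the jar). Origin: centre of the underside; z up.
- pill_bottle: Bystander, to be left alone: white round plastic pill bottle with a ribbed cap, 45 mm diameter, 81 mm high, standing loose among the stock. Origin: centre of the underside; z up.
- tape: Bystander, to be left alone: flat roll of dark tape, 58 mm diameter, 19 mm high, lying loose behind the stock. Origin: centre of the underside; z up. Near it: a wall cabinet beyond x = 0.62 m, underside at z = 0.52 m (its handle at x = 0.58, y = 0.39), and a dish rack 0.12 m high behind the trays, its front from (0.56, -0.31) to (0.60, 0.07).
Things that resemble listed ones, but are neither listed nor needed, are in the scene too. What is shaped like the shaker but red is not meant.

How it is judged:
By the outcome, as a careful person would: the job done as asked, in the order asked, and still so for the second after the job is handed in, with the robot touching nothing.
It also fails if it takes over 136 s, if anything falls off the work surface, if the arm or the gripper's body presses on something with over 40 N, if the wrist force passes 120 N, or if a joint passes its speed limit or range.

## Working session

There is one attempt and no reset: what is moved stays moved. The work goes in short steps, Python scripts to look and compute and a shell command to move; the robot and the scene stay as the last step left them, time stands still between calls to the robot, and variables do not carry over. Pictures are saved under pics/ and viewed, at most 18 in all, crops included, and the job is handed in when it is done.

```bash
mkdir -p pics; ls; cat > h.py <<'E'
import numpy as np,cv2
from bench import robot,cams,workorder
from scipy.spatial.transform import Rotation as R
def shot(n,fn):
    c=cams.get_image(n); cv2.imwrite('pics/'+fn,c['image'][:,:,::-1]); return c
def pix2plane(c,u,v,z):
    d=np.linalg.inv(c['K'])@[u,v,1]; P=c['pose']; d=P[:3,:3]@d; o=P[:3,3]
    return o+d*(z-o[2])/d[2]
E
python3 - <<'E'
from h import *
import pickle
for n in ['top','side']:
    c=shot(n,n+'0.png'); pickle.dump(c,open(n+'.pkl','wb')); print(n,c['K'].tolist(),c['pose'].round(3).tolist())
s=robot.read_state(); print(s)
c=shot('wrist','w0.png');print({k:v for k,v in c.items() if k!='image'})
E
```

```text
pics
top [[533.296470854823, 0.0, 309.29731213645476], [0.0, 533.296470854823, 250.09324557450873], [0.0, 0.0, 1.0]] [[0.015, -0.998, 0.059, 0.404], [-1.0, -0.016, -0.01, 0.023], [0.011, -0.059, -0.998, 1.293], [0.0, 0.0, 0.0, 1.0]]
side [[439.94207657353905, 0.0, 322.96094641108976], [0.0, 439.94207657353905, 243.2729157283821], [0.0, 0.0, 1.0]] [[-0.956, -0.26, 0.134, 0.365], [-0.292, 0.834, -0.467, 0.449], [0.009, -0.486, -0.874, 0.883], [0.0, 0.0, 0.0, 1.0]]
{'t': 0.1, 'qpos': array([-1.30161665e+00,  3.00435514e-01,  1.52151072e+00, -1.71680100e-06,
        1.32069859e+00, -6.66316494e-02]), 'dq': array([ 1.22024289e-03, -2.06248488e-03, -1.53665791e-03,  3.64313255e-05,
        3.64660215e-04,  1.53866097e-04]), 'joint_efforts': array([ 1.34997339e-03, -5.32644582e+01, -3.53282332e+01,  7.09121092e-02,
        2.34559318e-02, -8.16697707e-05]), 'ee_pos': array([ 0.18119012, -0.51915941,  0.30213556]), 'tcp_rot': array([ 9.85936758e-01,  1.67118022e-01, -5.40152811e-05, -5.23307790e-04]), 'contact_force': array([-0.45831028,  0.13346383,  0.29476274]), 'wrist_torque': array([ 0.05514459,  0.00655791, -0.02314637]), 'grip_force': 0.0, 'grip_width': 0.09385253866149756}
{'K': array([[371.64829954,   0.        , 320.25912538],
       [  0.        , 371.64829954, 233.0709715 ],
       [  0.        ,   0.        ,   1.        ]]), 'T_tool_cam': array([[ 5.44208945e-04, -9.73448845e-01, -2.28904021e-01,
         6.52313466e-02],
       [ 9.99999709e-01,  6.52278015e-04, -3.96456529e-04,
        -2.23622034e-05],
       [ 5.35239211e-04, -2.28903739e-01,  9.73448916e-01,
        -8.23163737e-02],
       [ 0.00000000e+00,  0.00000000e+00,  0.00000000e+00,
         1.00000000e+00]])}
```

View pics/top0.png

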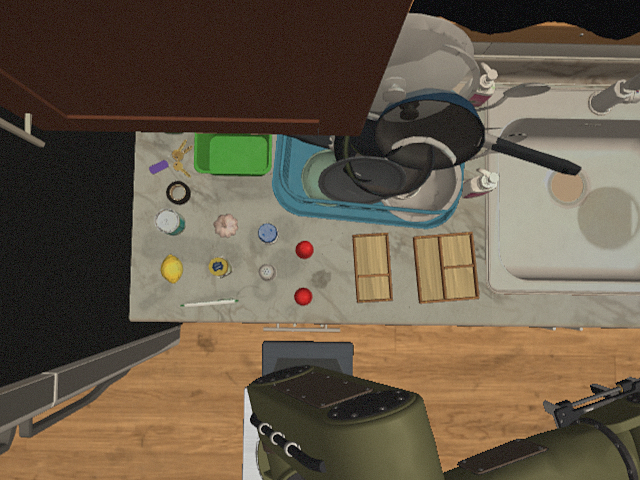

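View pics/side0.png

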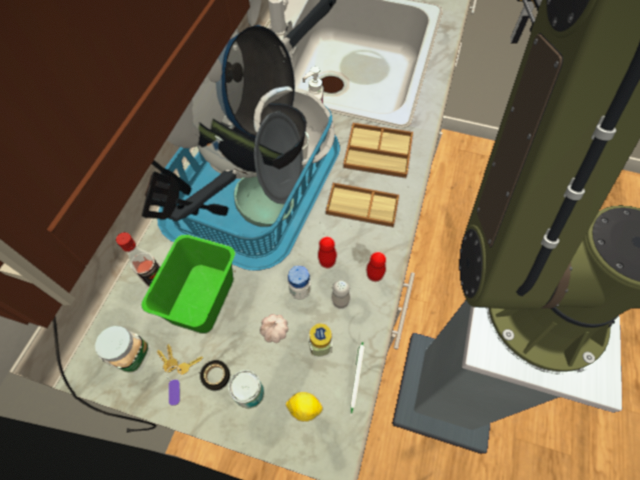

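```bash
python3 - <<'E'
import cv2,numpy as np
a=cv2.imread('pics/top0.png')[175:315,140:330]; b=cv2.imread('pics/side0.png')[225:430,190:400]
a=cv2.resize(a,(400,295),interpolation=cv2.INTER_CUBIC)
cv2.imwrite('pics/c1.png',cv2.resize(cv2.imread('pics/side0.png')[225:430,190:400],(615,600),interpolation=cv2.INTER_CUBIC))
cv2.imwrite('pics/c2.png',cv2.resize(cv2.imread('pics/top0.png')[175:315,140:330],(800,589),interpolation=cv2.INTER_CUBIC))
cv2.imwrite('pics/c3.png',cv2.resize(cv2.imread('pics/top0.png')[222:312,340:490],(800,480),interpolation=cv2.INTER_CUBIC))
E
```

```text
(no output)
```

View pics/c1.png

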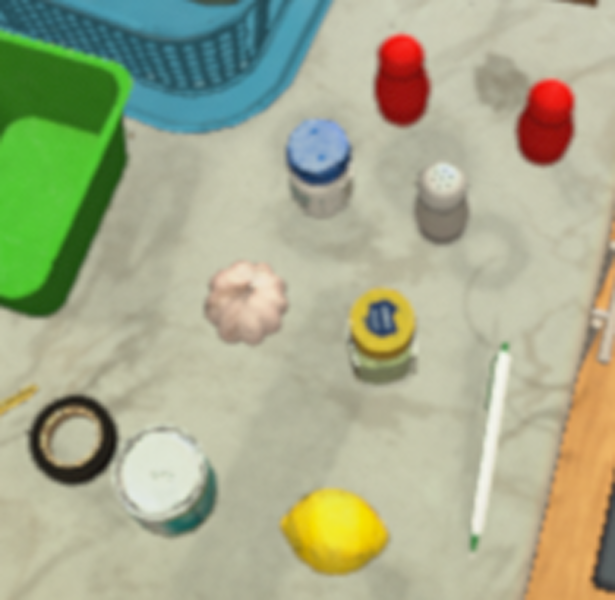

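View pics/c2.png

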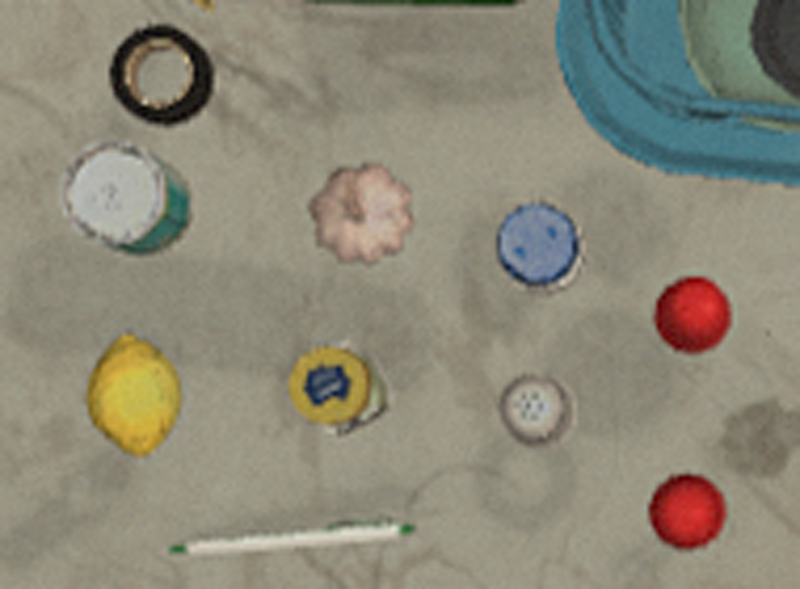

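View pics/c3.png

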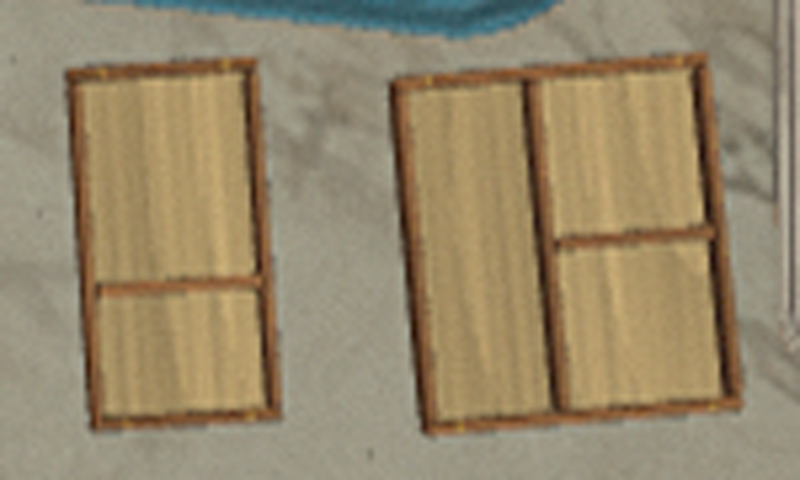

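Candidates by top pixel: jar-like things at (267,233), blue cap on a white body, and (218,267), yellow cap on a glass body; one is the spice jar and the other the pill bottle. (168,221) teal can with a white lid looks like the tin. (267,272) grey top is the shaker, and the red ones at (304,250)/(303,297) are decoys. I'll check heights and diameters by triangulation.

```bash
cat > m.py <<'E'
from h import *
import pickle
T=pickle.load(open('top.pkl','rb'));S=pickle.load(open('side.pkl','rb'))
def ray(c,u,v):
    d=c['pose'][:3,:3]@np.linalg.inv(c['K'])@[u,v,1]; return c['pose'][:3,3],d/np.linalg.norm(d)
def tri(a,b):
    o1,d1=ray(T,*a);o2,d2=ray(S,*b)
    s=np.linalg.lstsq(np.c_[d1,-d2],o2-o1,rcond=None)[0]
    p,q=o1+s[0]*d1,o2+s[1]*d2
    return (p+q)/2,np.linalg.norm(p-q)
E
python3 - <<'E'
from m import *
for n,a,b in [('tin',(168,221.4),(246,386.1)),('blue',(267.8,233.2),(298.9,275.5)),('yel',(218.4,266.8),(320.4,333.6)),('shk',(266.9,272),(341.2,287.5)),('garl',(225.8,225.6),(273.5,328)),('lem',(172.1,269.4),(304.5,406))]:
    p,e=tri(a,b); print(n,p.round(4),round(e,4))
for n,u,v,w,z in [('blue',267.8,233.2,83/4.21,.09),('yel',218.4,266.8,81/4.21,.085),('tin',168,221.4,102/4.21,.072),('shk',266.9,272,70/4.21,.08),('tape',178,193,104/4.21,.019)]:
    print(n,'diam',np.linalg.norm(pix2plane(T,u-w/2,v,z)-pix2plane(T,u+w/2,v,z)).round(4))
# trays: crop c3 scale
def t(x,y,z): return pix2plane(T,340+x/5.3333,222+y/5.3333,z)[:2]
for n,cs in [('fish',[(68,70),(257,58),(280,418),(95,430)]),('soup',[(391,80),(706,55),(742,408),(427,432)])]:
    P=np.array([t(*c,.02) for c in cs]); print(n,P.round(4).tolist(),P.mean(0).round(4))
    print([np.linalg.norm(P[i]-P[(i+1)%4]).round(4) for i in range(4)], 'yaw',[np.arctan2(*(P[i]-P[j])[::-1]).round(3) for i,j in [(0,3),(1,2)]],[np.arctan2(-(P[i]-P[j])[0],(P[i]-P[j])[1]).round(3) for i,j in [(0,1),(3,2)]])
E
```

```text
tin [0.5365 0.3354 0.0707] 0.0016
blue [0.5128 0.1054 0.0805] 0.0002
yel [0.4343 0.2128 0.1001] 0.0005
shk [0.4245 0.1057 0.0813] 0.0001
garl [0.5338 0.2087 0.0311] 0.0002
lem [0.428  0.3316 0.0351] 0.0
blue diam 0.0446
yel diam 0.0434
tin diam 0.0554
shk diam 0.0377
tape diam 0.0592
fish [[0.517, -0.094], [0.5238, -0.179], [0.3626, -0.1903], [0.356, -0.1077]] [ 0.4399 -0.1428]
[np.float64(0.0853), np.float64(0.1616), np.float64(0.0829), np.float64(0.1616)] yaw [np.float64(0.085), np.float64(0.07)] [np.float64(0.08), np.float64(0.079)]
soup [[0.5148, -0.2395], [0.5284, -0.3817], [0.3701, -0.3974], [0.3573, -0.2562]] [ 0.4427 -0.3187]
[np.float64(0.1429), np.float64(0.1591), np.float64(0.1418), np.float64(0.1584)] yaw [np.float64(0.105), np.float64(0.099)] [np.float64(0.095), np.float64(0.09)]
```

Heights and diameters settle it: the blue-capped one is 81 mm high and 45 mm wide, so it's the pill bottle. The yellow-capped one is about 98 mm high and 43 mm wide, so it's the spice jar. The enlarged crop shows its cap plain and wide. The tin, 71 mm high, also fits. The trays measure about 162x144 mm and 162x84 mm, with yaw 0.1 and 0.08. Garlic goes first; I'll turn the tool to yaw 0.1 and travel.

The manual's scale: shifts go in units of 100 mm and turns go in units of 0.1 rad. Converting my numbers, -0.147 m is -1.47, 0.12 m is 1.2, 0.236 rad is 2.36.

```bash
cat > d.py <<'E'
import sys
from h import *
def st(): 
    s=robot.read_state(); return s,R.from_quat(s['tcp_rot'])
s,r=st()
for k in range(1,len(sys.argv),3):
    g=np.array(list(map(float,sys.argv[k:k+3])))
    print('delta',r.inv().apply(g-s['ee_pos']).round(4))
x=r.apply([1,0,0]); print('t',round(s['t'],2),'pos',s['ee_pos'].round(4),'yaw',np.arctan2(x[1],x[0]).round(4),'w',round(s['grip_width'],4),'gf',round(s['grip_force'],1),'F',s['contact_force'].round(1))
E
echo '[{"r":[0,0,1.18],"xyz":[0.25,-0.3,0.2],"aperture":0.094},{"r":[0,0,2.36],"xyz":[1.2,-1.47,0.52],"aperture":0.094},{"r":[0,0,2.36],"xyz":[1.2,-1.47,0.52],"aperture":0.094},{"r":[0,0,2.36],"xyz":[1.2,-1.47,0.52],"aperture":0.094},{"r":[0,0,2.36],"xyz":[1.2,-1.47,0.52],"aperture":0.094}]' | python3 -m crank
for i in 1 ; do echo '[{"xyz":[0.85,-1.74,0],"aperture":0.094},{"xyz":[0.85,-1.74,0],"aperture":0.094},{"xyz":[0.85,-1.74,0],"aperture":0.094},{"xyz":[0.85,-1.74,0],"aperture":0.094},{"xyz":[0.85,-1.74,0],"aperture":0.094}]' | python3 -m crank; done
python3 d.py .45 .205 .25
```

```text
t: 0.57
ee_pos: [0.2463, -0.3383, 0.2498]
tcp_rot: [0.999, 0.05, -0.0, -0.0]
contact_force: [1.1, -0.4, 0.3]
grip_width: 0.0934
grip_force: 0.0
t: 0.98
ee_pos: [0.3135, -0.1566, 0.2507]
tcp_rot: [0.999, 0.05, 0.0, -0.0]
contact_force: [0.2, -0.5, 0.2]
grip_width: 0.0939
grip_force: 0.0
delta [ 0.1721 -0.3461  0.0008]
t 0.98 pos [ 0.3135 -0.1566  0.2507] yaw 0.1005 w 0.0939 gf 0.0 F [ 0.2 -0.5  0.2]
```

```bash

echo '[{"xyz":[0.86,-1.73,0],"aperture":0.094},{"xyz":[0.86,-1.73,0],"aperture":0.094},{"xyz":[0.86,-1.73,0],"aperture":0.094},{"xyz":[0.86,-1.73,0],"aperture":0.094},{"xyz":[0.86,-1.73,0],"aperture":0.094}]' | python3 -m crank >/dev/null
echo '[{"xyz":[0.86,-1.73,0],"aperture":0.094},{"xyz":[0.86,-1.73,0],"aperture":0.094},{"xyz":[0.86,-1.73,0],"aperture":0.094},{"xyz":[0.86,-1.73,0],"aperture":0.094},{"xyz":[0.86,-1.73,0],"aperture":0.094}]' | python3 -m crank
python3 d.py .534 .2095 .2 .534 .2095 .113
```

```text
t: 1.82
ee_pos: [0.4504, 0.2053, 0.2504]
tcp_rot: [0.999, 0.051, -0.0, -0.0]
contact_force: [0.4, -0.9, 0.2]
grip_width: 0.0941
grip_force: 0.0
delta [0.0836 0.0043 0.0504]
delta [0.0836 0.0043 0.1374]
t 1.82 pos [0.4504 0.2053 0.2504] yaw 0.1014 w 0.0941 gf 0.0 F [ 0.4 -0.9  0.2]
```

```bash

echo '[{"xyz":[0.4,0.02,0],"aperture":0.094},{"xyz":[0.83,0.04,0.1],"aperture":0.094},{"xyz":[0.83,0.04,0.5],"aperture":0.094},{"xyz":[0.83,0.04,0.5],"aperture":0.094},{"xyz":[0.83,0.04,0.5],"aperture":0.094}]' | python3 -m crank >/dev/null
cat > wr.py <<'E'
import sys
from h import *
# draw in wrist view the given world points; usage: wr.py out X Y Z ...
s=robot.read_state(); c=cams.get_image('wrist'); im=np.ascontiguousarray(c['image'][:,:,::-1])
r=R.from_quat(s['tcp_rot']); K=c['K']; M=np.linalg.inv(c['T_tool_cam'])
a=list(map(float,sys.argv[2:]))
for k in range(0,len(a),3):
    q=M@np.r_[r.inv().apply(np.array(a[k:k+3])-s['ee_pos']),1]; t=np.hypot(q[0],q[1]); f=K[0,0]*np.arctan2(t,q[2])/t
    u,v=K[0,2]+f*q[0],K[1,2]+f*q[1]; print('px',round(u),round(v)); cv2.drawMarker(im,(int(u),int(v)),(255,0,255),0,12,1)
cv2.imwrite('pics/'+sys.argv[1],im)
E
python3 d.py .534 .2095 .113; python3 wr.py w1.png .534 .2095 .059 .5365 .3354 .072 .4343 .2128 .096 .4245 .1057 .09 .4282 .334 .0255
```

```text
delta [ 0.0028 -0.0033  0.0859]
t 2.23 pos [0.532 0.206 0.199] yaw 0.0996 w 0.0937 gf 0.0 F [-0.2  0.3  1. ]
px 315 249
px 120 230
px 294 413
px 446 422
px 157 342
```

View pics/w1.png

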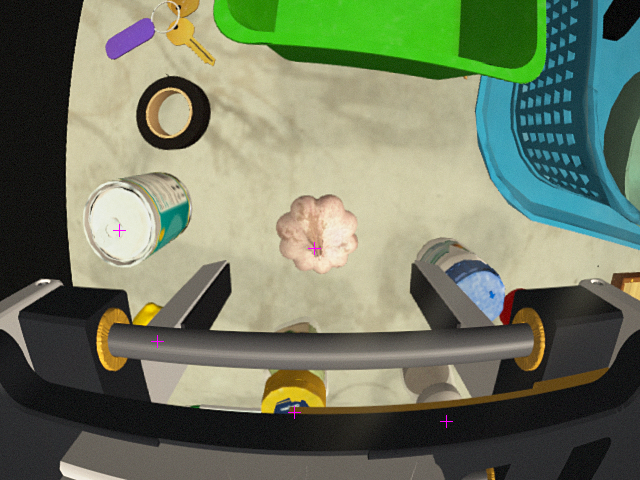

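The wrist view shows the garlic at (317,234) under the open fingers. The tin is at (122,220), and the pill bottle at (470,280) is clear of the right finger. The markers agree within about 3 mm. I'll grasp with x shifted by +2 mm.

```bash

echo '[{"xyz":[0.05,-0.03,0.4],"aperture":0.094},{"xyz":[0.05,-0.03,0.8],"aperture":0.094},{"xyz":[0.05,-0.03,0.86],"aperture":0.094},{"xyz":[0.05,-0.03,0.86],"aperture":0.04},{"xyz":[0.05,-0.03,0.86],"aperture":0.04}]' | python3 -m crank 20 >/dev/null
echo '[{"aperture":0.04},{"aperture":0.04},{"aperture":0.04},{"aperture":0.04}]' | python3 -m crank
echo '[{"xyz":[0,0,-0.2],"aperture":0.04},{"xyz":[0,0,-0.6],"aperture":0.04},{"xyz":[-0.2,0,-1],"aperture":0.04},{"xyz":[-0.5,0,-1.37],"aperture":0.04},{"xyz":[-0.85,0,-1.37],"aperture":0.04}]' | python3 -m crank
python3 d.py .488 -.15 .25 .484 -.345 .25
```

```text
t: 3.03
ee_pos: [0.538, 0.2099, 0.1157]
tcp_rot: [0.999, 0.05, 0.001, -0.0]
contact_force: [0.3, -0.2, 2.1]
grip_width: 0.0573
grip_force: 3.3
t: 3.45
ee_pos: [0.4543, 0.2016, 0.2568]
tcp_rot: [0.999, 0.049, 0.004, -0.001]
contact_force: [0.6, 1.3, 0.2]
grip_width: 0.0563
grip_force: 19.7
delta [-0.0013  0.3532  0.0061]
delta [-0.0246  0.5469  0.0056]
t 3.45 pos [0.4543 0.2016 0.2568] yaw 0.099 w 0.0563 gf 19.7 F [0.6 1.3 0.2]
```

```bash

echo '[{"xyz":[-0.08,1.82,0],"aperture":0.04},{"xyz":[-0.08,1.82,0],"aperture":0.04},{"xyz":[-0.08,1.82,0],"aperture":0.04},{"xyz":[-0.08,1.82,0],"aperture":0.04},{"xyz":[-0.08,1.82,0],"aperture":0.04}]' | python3 -m crank >/dev/null
echo '[{"xyz":[-0.08,1.82,0],"aperture":0.04},{"xyz":[-0.08,1.82,0],"aperture":0.04},{"xyz":[-0.08,1.82,0],"aperture":0.04},{"xyz":[-0.08,1.82,0],"aperture":0.04},{"xyz":[-0.08,1.82,0],"aperture":0.04}]' | python3 -m crank >/dev/null
echo '[{"xyz":[-0.08,1.82,0],"aperture":0.04},{"xyz":[-0.08,1.82,0],"aperture":0.04},{"xyz":[-0.08,1.82,0],"aperture":0.04},{"xyz":[-0.08,1.82,0],"aperture":0.04},{"xyz":[-0.08,1.82,0],"aperture":0.04}]' | python3 -m crank >/dev/null
echo '[{"xyz":[0,0,0.4],"aperture":0.04},{"xyz":[0,0,0.5],"aperture":0.04},{"xyz":[0,0,0.5],"aperture":0.04},{"xyz":[0,0,0.5],"aperture":0.04}]' | python3 -m crank >/dev/null
python3 d.py .484 -.345 .122
python3 wr.py w2.png .484 -.345 .02 .407 -.352 .02 .5284 -.3817 .02 .3701 -.3974 .02 .5148 -.2395 .02 
```

```text
delta [0.0002 0.0013 0.0802]
t 5.03 pos [ 0.4837 -0.3438  0.2022] yaw 0.1004 w 0.0564 gf 19.7 F [-0.2  0.7 -0.2]
px 322 237
px 321 331
px 379 182
px 370 372
px 185 183
```

View pics/w2.png

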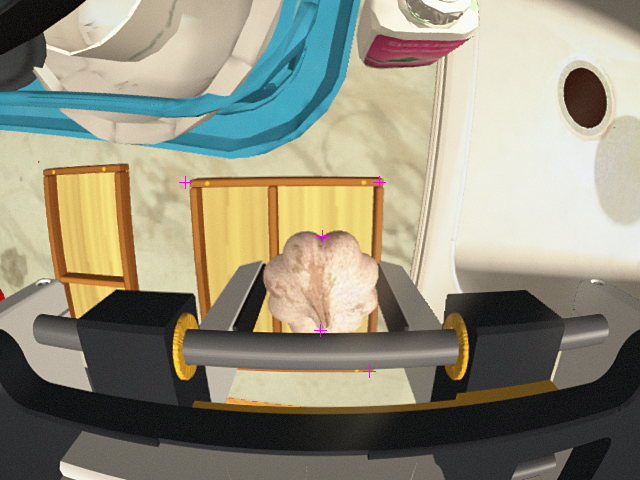

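The picture shows the garlic held centred at (322,280). The tray's far corners at (190,178) and (382,178) sit about 3 mm further out and right than my markers, so I'll aim halfway between and place.

```bash

echo '[{"xyz":[0.02,0.03,0.4],"aperture":0.04},{"xyz":[0.02,0.03,0.7],"aperture":0.04},{"xyz":[0.02,0.03,0.8],"aperture":0.04},{"xyz":[0.02,0.03,0.8],"aperture":0.04},{"xyz":[0.02,0.03,0.8],"aperture":0.04}]' | python3 -m crank 
echo '[{"aperture":0.06},{"aperture":0.075},{"aperture":0.075},{"xyz":[0,0,-0.3],"aperture":0.075},{"xyz":[0,0,-0.7],"aperture":0.094}]' | python3 -m crank
echo '[{"xyz":[0,0,-0.4],"aperture":0.094},{"xyz":[-0.3,-0.4,-0.6],"aperture":0.094},{"xyz":[-0.3,-0.8,-0.6],"aperture":0.094},{"xyz":[-0.3,-1.2,-0.6],"aperture":0.094},{"xyz":[-0.3,-1.4,-0.6],"aperture":0.094}]' | python3 -m crank >/dev/null
python3 d.py .46 .33 .25;python3 wr.py w3.png .484 -.345 .02 
```

```text
t: 5.5
ee_pos: [0.4865, -0.3471, 0.1234]
tcp_rot: [0.999, 0.05, 0.001, 0.0]
contact_force: [-1.1, -0.4, -0.6]
grip_width: 0.0554
grip_force: 19.8
t: 5.92
ee_pos: [0.485, -0.3464, 0.1902]
tcp_rot: [0.999, 0.05, -0.002, -0.002]
contact_force: [0.9, -0.7, 0.3]
grip_width: 0.0786
grip_force: 0.0
delta [ 0.0724 -0.5337  0.0026]
t 6.33 pos [ 0.4411 -0.2083  0.2529] yaw 0.0997 w 0.0946 gf 0.0 F [ 0.2 -0.2  0.3]
px 475 193
```

View pics/w3.png

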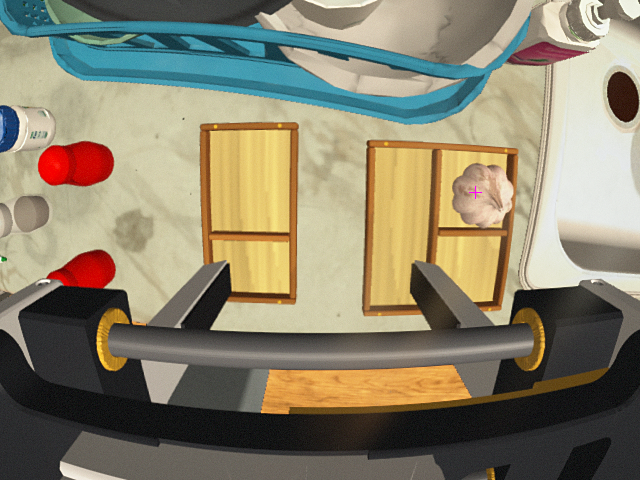

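The garlic at (484,196) sits inside the far cell; its offset to the right is the height parallax. I'll check the tray corners with the wrist camera while travelling to the tin.

```bash

python3 - <<'E'
from h import *
s=robot.read_state(); r=R.from_quat(s['tcp_rot']); c=cams.get_image('wrist');K=c['K'];M=c['T_tool_cam']
def w(u,v,z):
    x=(u-K[0,2])/K[0,0];y=(v-K[1,2])/K[0,0];t=np.hypot(x,y)
    d=r.apply(M[:3,:3]@np.array([np.sin(t)*x/t,np.sin(t)*y/t,np.cos(t)])); o=s['ee_pos']+r.apply(M[:3,3])
    return (o+d*(z-o[2])/d[2])[:2]
for n,cs in [('fish',[(201,125),(298,123),(296,302),(203,300)]),('soup',[(368,142),(518,149),(501,308),(363,313)])]:
    P=np.array([w(*p,.02) for p in cs]);print(n,P.round(4).tolist(),P.mean(0).round(4),[np.linalg.norm(P[i]-P[(i+1)%4]).round(4) for i in range(4)])
print('garlic',w(484,196,.033))
E
echo '[{"xyz":[0.06,-1.8,0],"aperture":0.094},{"xyz":[0.06,-1.8,0],"aperture":0.094},{"xyz":[0.06,-1.8,0],"aperture":0.094},{"xyz":[0.06,-1.8,0],"aperture":0.094},{"xyz":[0.06,-1.8,0],"aperture":0.094}]' | python3 -m crank >/dev/null
echo '[{"xyz":[0.33,-1.76,0],"aperture":0.094},{"xyz":[0.33,-1.76,0],"aperture":0.094},{"xyz":[0.33,-1.76,0],"aperture":0.094},{"xyz":[0.33,-1.76,0],"aperture":0.094},{"xyz":[0.33,-1.76,0],"aperture":0.094}]' | python3 -m crank >/dev/null
echo '[{"xyz":[0.34,-1.76,0],"aperture":0.094},{"xyz":[0.34,-1.76,0],"aperture":0.094},{"xyz":[0.34,-1.76,0],"aperture":0.094},{"xyz":[0.34,-1.76,0],"aperture":0.094},{"xyz":[0.34,-1.76,0],"aperture":0.094}]' | python3 -m crank >/dev/null
python3 d.py .538 .335 .2
```

```text
fish [[0.5177, -0.0939], [0.5249, -0.1783], [0.3653, -0.1909], [0.3559, -0.102]] [ 0.441  -0.1413] [np.float64(0.0847), np.float64(0.1602), np.float64(0.0894), np.float64(0.162)]
soup [[0.5152, -0.2386], [0.5309, -0.3808], [0.3736, -0.3968], [0.3601, -0.2542]] [ 0.445  -0.3176] [np.float64(0.143), np.float64(0.1581), np.float64(0.1432), np.float64(0.1558)]
garlic [ 0.48331591 -0.34530569]
delta [0.0761 0.0028 0.0519]
t 7.68 pos [0.462  0.3299 0.2518] yaw 0.1022 w 0.094 gf 0.0 F [-0.2 -1.  -0. ]
```

```bash

echo '[{"xyz":[0.38,0.02,0],"aperture":0.094},{"xyz":[0.76,0.03,0.1],"aperture":0.094},{"xyz":[0.76,0.03,0.5],"aperture":0.094},{"xyz":[0.76,0.03,0.9],"aperture":0.094},{"xyz":[0.76,0.03,1.25],"aperture":0.094}]' | python3 -m crank 25 >/dev/null
echo '[{"xyz":[0,0,0.04],"aperture":0.094},{"xyz":[0,0,0.04],"aperture":0.05},{"xyz":[0,0,0.04],"aperture":0.05},{"xyz":[0,0,0.04],"aperture":0.05},{"xyz":[0,0,0.04],"aperture":0.05}]' | python3 -m crank
echo '[{"aperture":0.05},{"aperture":0.05},{"aperture":0.05}]' | python3 -m crank
python3 d.py .45 .30 .25
```

```text
t: 8.52
ee_pos: [0.5385, 0.3308, 0.1253]
tcp_rot: [0.999, 0.05, 0.002, -0.001]
contact_force: [0.4, 0.5, -0.1]
grip_width: 0.0708
grip_force: 0.0
t: 8.77
ee_pos: [0.538, 0.3308, 0.124]
tcp_rot: [0.999, 0.05, 0.001, -0.0]
contact_force: [-1.7, 0.1, 6.7]
grip_width: 0.057
grip_force: 25.0
delta [-0.0904  0.0217 -0.1262]
t 8.77 pos [0.538  0.3308 0.124 ] yaw 0.0999 w 0.057 gf 25.0 F [-1.7  0.1  6.7]
```

```bash

echo '[{"xyz":[0,0,-0.2],"aperture":0.05},{"xyz":[0,0,-0.6],"aperture":0.05},{"xyz":[-0.1,0,-1],"aperture":0.05},{"xyz":[-0.4,0,-1.3],"aperture":0.05},{"xyz":[-0.7,0,-1.3],"aperture":0.05}]' | python3 -m crank
echo '[{"xyz":[-0.4,1.8,0],"aperture":0.05},{"xyz":[-0.4,1.8,0],"aperture":0.05},{"xyz":[-0.4,1.8,0],"aperture":0.05},{"xyz":[-0.4,1.8,0],"aperture":0.05},{"xyz":[-0.4,1.8,0],"aperture":0.05}]' | python3 -m crank >/dev/null
echo '[{"xyz":[0,1.9,0],"aperture":0.05},{"xyz":[0,1.9,0],"aperture":0.05},{"xyz":[0,1.9,0],"aperture":0.05},{"xyz":[0,1.9,0],"aperture":0.05},{"xyz":[0,1.9,0],"aperture":0.05}]' | python3 -m crank >/dev/null
echo '[{"xyz":[0,1.9,0],"aperture":0.05},{"xyz":[0,1.9,0],"aperture":0.05},{"xyz":[0,1.9,0],"aperture":0.05},{"xyz":[0,1.9,0],"aperture":0.05},{"xyz":[0,1.9,0],"aperture":0.05}]' | python3 -m crank >/dev/null
python3 d.py .408 -.352 .25 .408 -.352 .130
```

```text
t: 9.18
ee_pos: [0.4686, 0.3238, 0.2587]
tcp_rot: [0.999, 0.05, 0.004, -0.002]
contact_force: [0.8, 0.9, -0.1]
grip_width: 0.0571
grip_force: 25.0
delta [-0.086   0.1027  0.0028]
delta [-0.086   0.1026  0.1228]
t 10.43 pos [ 0.4835 -0.2414  0.2527] yaw 0.0979 w 0.0568 gf 25.0 F [ 1.   0.3 -1.6]
```

```bash

echo '[{"xyz":[-0.86,1.03,0],"aperture":0.05},{"xyz":[-0.86,1.03,0],"aperture":0.05},{"xyz":[-0.86,1.03,0],"aperture":0.05},{"xyz":[-0.86,1.03,0],"aperture":0.05},{"xyz":[-0.86,1.03,0.3],"aperture":0.05}]' | python3 -m crank >/dev/null
echo '[{"xyz":[0,0,0.3],"aperture":0.05},{"xyz":[0,0,0.6],"aperture":0.05},{"xyz":[0,0,0.7],"aperture":0.05},{"xyz":[0,0,0.7],"aperture":0.05},{"xyz":[0,0,0.7],"aperture":0.05}]' | python3 -m crank
python3 d.py .408 -.352 .130
```

```text
t: 11.27
ee_pos: [0.409, -0.3489, 0.1536]
tcp_rot: [0.999, 0.05, 0.0, 0.0]
contact_force: [0.5, 0.3, -1.3]
grip_width: 0.0569
grip_force: 25.0
delta [-0.0013  0.003   0.0236]
t 11.27 pos [ 0.409  -0.3489  0.1536] yaw 0.1 w 0.0569 gf 25.0 F [ 0.5  0.3 -1.3]
```

Place the tin, open partway, rise, then go to the shaker at (0.425, 0.106).

```bash

echo '[{"xyz":[-0.01,0.03,0.12],"aperture":0.05},{"xyz":[-0.01,0.03,0.2],"aperture":0.05},{"xyz":[-0.01,0.03,0.235],"aperture":0.05},{"xyz":[-0.01,0.03,0.235],"aperture":0.05},{"xyz":[-0.01,0.03,0.235],"aperture":0.05}]' | python3 -m crank
echo '[{"aperture":0.065},{"aperture":0.075},{"aperture":0.075},{"xyz":[0,0,-0.3],"aperture":0.08},{"xyz":[0,0,-0.7],"aperture":0.094}]' | python3 -m crank
echo '[{"xyz":[0,0,-0.4],"aperture":0.094},{"xyz":[0,-0.4,-0.5],"aperture":0.094},{"xyz":[0,-0.8,-0.5],"aperture":0.094},{"xyz":[0,-1.2,-0.5],"aperture":0.094},{"xyz":[0,-1.4,-0.5],"aperture":0.094}]' | python3 -m crank >/dev/null
python3 d.py .426 .106 .25; python3 wr.py w4.png .408 -.352 .078 .44 -.28 .006
```

```text
t: 11.68
ee_pos: [0.4081, -0.352, 0.1293]
tcp_rot: [0.999, 0.05, 0.0, 0.0]
contact_force: [-0.2, -0.4, -1.3]
grip_width: 0.0571
grip_force: 25.0
t: 12.1
ee_pos: [0.4071, -0.3511, 0.1974]
tcp_rot: [0.999, 0.05, -0.002, -0.002]
contact_force: [0.4, -0.6, -0.3]
grip_width: 0.0839
grip_force: 0.0
delta [ 0.0643 -0.3107 -0.0005]
t 12.52 pos [ 0.3932 -0.2096  0.2494] yaw 0.1007 w 0.094 gf 0.0 F [-0.3 -1.1  0.2]
px 506 240
px 404 178
```

View pics/w4.png

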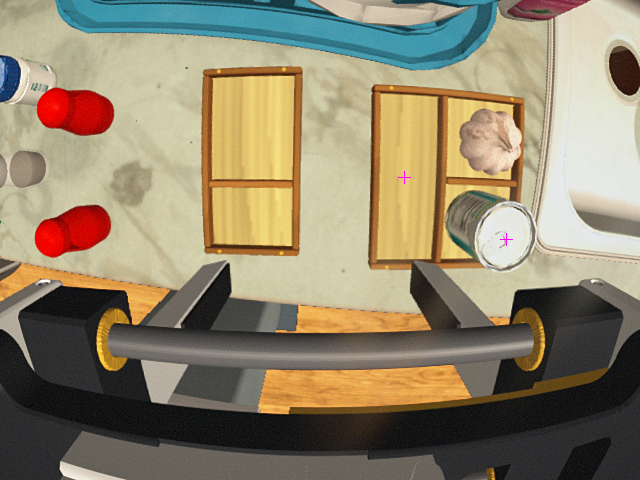

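The tin stands upright in the near cell, its lid at (503,238) with the base at about (470,225), and the garlic is still in the far cell. Next is the shaker.

```bash

echo '[{"xyz":[0.32,-1.56,0],"aperture":0.094},{"xyz":[0.32,-1.56,0],"aperture":0.094},{"xyz":[0.32,-1.56,0],"aperture":0.094},{"xyz":[0.32,-1.56,0],"aperture":0.094},{"xyz":[0.32,-1.56,0],"aperture":0.094}]' | python3 -m crank >/dev/null
echo '[{"xyz":[0.32,-1.55,0],"aperture":0.094},{"xyz":[0.32,-1.55,0],"aperture":0.094},{"xyz":[0.32,-1.55,0],"aperture":0.094},{"xyz":[0.32,-1.55,0],"aperture":0.094},{"xyz":[0.32,-1.55,0.1],"aperture":0.094}]' | python3 -m crank >/dev/null
echo '[{"aperture":0.094}]' | python3 -m crank >/dev/null
python3 d.py .426 .106 .122; python3 wr.py w5.png .425 .106 .09 .425 .106 .045
```

```text
delta [ 1.000e-04 -2.100e-03  1.159e-01]
t 13.48 pos [0.4264 0.104  0.2379] yaw 0.1026 w 0.0944 gf 0.0 F [-0.4  0.2 -0.6]
px 317 251
px 317 235
```

View pics/w5.png

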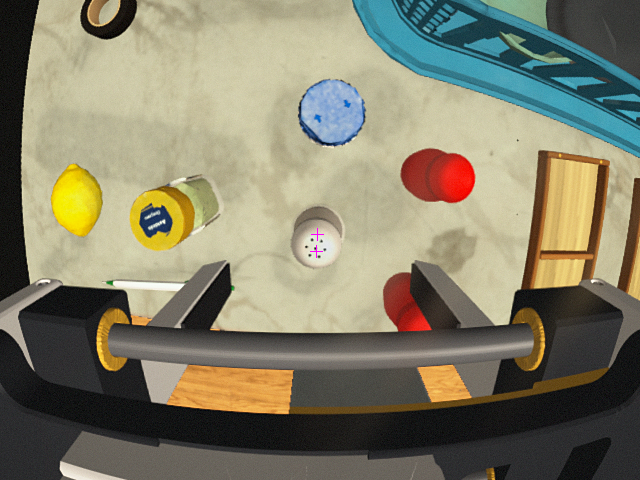

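The grey-topped shaker's dome is at (317,245), under the markers, and the reds at (455,178) and (410,315) are clear of the fingers. Grasp it with a narrower opening.

```bash

echo '[{"xyz":[0,-0.02,0.4],"aperture":0.08},{"xyz":[0,-0.02,0.8],"aperture":0.08},{"xyz":[0,-0.02,1.16],"aperture":0.08},{"xyz":[0,-0.02,1.16],"aperture":0.08},{"xyz":[0,-0.02,1.16],"aperture":0.035}]' | python3 -m crank 20 >/dev/null
echo '[{"aperture":0.035},{"aperture":0.035},{"aperture":0.035},{"aperture":0.035},{"aperture":0.035}]' | python3 -m crank
python3 d.py
echo '[{"xyz":[0,0,-0.2],"aperture":0.035},{"xyz":[0,0,-0.6],"aperture":0.035},{"xyz":[0,0,-1],"aperture":0.035},{"xyz":[0,0,-1.3],"aperture":0.035},{"xyz":[0,0.3,-1.3],"aperture":0.035}]' | python3 -m crank
python3 d.py .442 -.279 .25
```

```text
t: 14.37
ee_pos: [0.4268, 0.1053, 0.124]
tcp_rot: [0.999, 0.05, 0.001, -0.0]
contact_force: [-0.6, 0.6, -0.2]
grip_width: 0.0434
grip_force: 0.4
t 14.37 pos [0.4268 0.1053 0.124 ] yaw 0.0999 w 0.0434 gf 0.4 F [-0.6  0.6 -0.2]
t: 14.78
ee_pos: [0.4307, 0.0777, 0.2592]
tcp_rot: [0.999, 0.052, 0.005, -0.001]
contact_force: [1.4, 0.5, -0.7]
grip_width: 0.0407
grip_force: 19.9
delta [-0.0256  0.356   0.0087]
t 14.78 pos [0.4307 0.0777 0.2592] yaw 0.1032 w 0.0407 gf 19.9 F [ 1.4  0.5 -0.7]
```

```bash

echo '[{"xyz":[-0.13,1.78,0],"aperture":0.035},{"xyz":[-0.13,1.78,0],"aperture":0.035},{"xyz":[-0.13,1.78,0],"aperture":0.035},{"xyz":[-0.13,1.78,0],"aperture":0.035},{"xyz":[-0.13,1.78,0],"aperture":0.035}]' | python3 -m crank >/dev/null
echo '[{"xyz":[-0.12,1.78,0],"aperture":0.035},{"xyz":[-0.12,1.78,0],"aperture":0.035},{"xyz":[-0.12,1.78,0],"aperture":0.035},{"xyz":[-0.12,1.78,0],"aperture":0.035},{"xyz":[-0.12,1.78,0],"aperture":0.035}]' | python3 -m crank >/dev/null
echo '[{"xyz":[0,0,0.4],"aperture":0.035},{"xyz":[0,0,0.6],"aperture":0.035},{"xyz":[0,0,0.6],"aperture":0.035},{"xyz":[0,0,0.6],"aperture":0.035}]' | python3 -m crank >/dev/null
python3 d.py .442 -.279 .130; python3 wr.py w6.png 
python3 - <<'E'
from h import *
c=shot('side','s1.png')
im=cv2.imread('pics/s1.png')[80:260,290:450]; w=cv2.imread('pics/w6.png')
im=cv2.resize(im,None,fx=2.6,fy=2.6); o=np.zeros((480,800,3),np.uint8); o[:468,:416]=im; o[:360,416:]=cv2.resize(w[100:460,130:514],(384,360)); cv2.imwrite('pics/m6.png',o)
E
```

```text
delta [ 0.0022 -0.0017  0.0632]
t 15.95 pos [ 0.4401 -0.281   0.1932] yaw 0.1 w 0.0408 gf 19.9 F [ 0.8  0.8 -1. ]
```

View pics/m6.png

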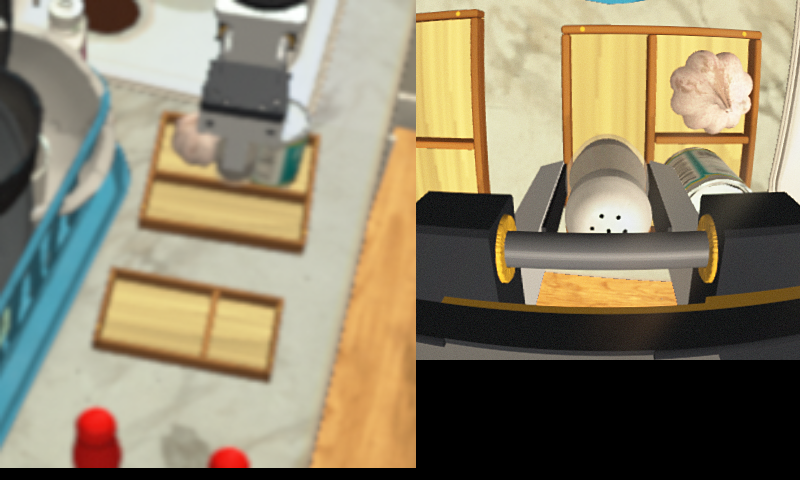

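The crop shows the shaker held upright over the long cell (dome at crop (608,215)), with the tin and garlic in place. I'll lower it and feel for the floor.

```bash

echo '[{"xyz":[0.02,-0.02,0.3],"aperture":0.035},{"xyz":[0.02,-0.02,0.5],"aperture":0.035},{"xyz":[0.02,-0.02,0.57],"aperture":0.035},{"xyz":[0.02,-0.02,0.6],"aperture":0.035},{"xyz":[0.02,-0.02,0.6],"aperture":0.035}]' | python3 -m crank
echo '[{"xyz":[0,0,0.01],"aperture":0.035},{"xyz":[0,0,0.02],"aperture":0.035},{"xyz":[0,0,0.02],"aperture":0.035}]' | python3 -m crank
```

```text
t: 16.47
ee_pos: [0.4423, -0.2793, 0.1341]
tcp_rot: [0.999, 0.05, 0.0, 0.0]
contact_force: [0.0, -0.2, -1.4]
grip_width: 0.0403
grip_force: 19.9
t: 16.72
ee_pos: [0.4424, -0.2795, 0.1325]
tcp_rot: [0.999, 0.05, 0.001, 0.001]
contact_force: [-0.4, 0.7, 4.3]
grip_width: 0.0406
grip_force: 20.1
```

```bash

echo '[{"aperture":0.05},{"aperture":0.058},{"aperture":0.058},{"xyz":[0,0,-0.2],"aperture":0.058},{"xyz":[0,0,-0.5],"aperture":0.058}]' | python3 -m crank
echo '[{"xyz":[0,0,-0.4],"aperture":0.058},{"xyz":[0,-0.3,-0.7],"aperture":0.094},{"xyz":[0,-0.7,-0.7],"aperture":0.094},{"xyz":[0,-1.1,-0.7],"aperture":0.094},{"xyz":[0,-1.3,-0.7],"aperture":0.094}]' | python3 -m crank >/dev/null
python3 d.py .428 .334 .25; python3 wr.py w7.png
```

```text
t: 17.13
ee_pos: [0.4411, -0.2786, 0.1797]
tcp_rot: [0.999, 0.05, -0.002, -0.002]
contact_force: [0.2, 0.2, -0.9]
grip_width: 0.0582
grip_force: 0.0
delta [ 0.0481 -0.4785  0.0017]
t 17.55 pos [ 0.4282 -0.147   0.2517] yaw 0.1006 w 0.0812 gf 0.0 F [-1.  -0.4  0.4]
```

View pics/w7.png

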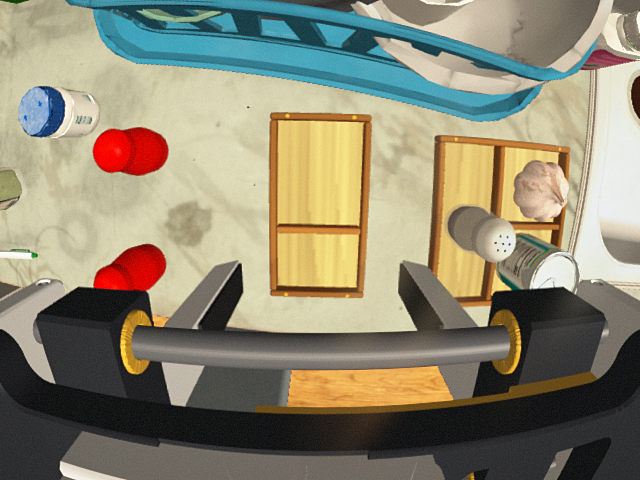

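The shaker stands in the long cell (base at (470,228), dome at (494,241)) and the soup kit is complete. Next is the lemon.

The manual's scale: shifts go in units of 100 mm and turns go in units of 0.1 rad. Converting my numbers, -0.16 m is -1.6, 0.016 m is 0.16.

```bash

echo '[{"xyz":[0.16,-1.6,0],"aperture":0.094},{"xyz":[0.16,-1.6,0],"aperture":0.094},{"xyz":[0.16,-1.6,0],"aperture":0.094},{"xyz":[0.16,-1.6,0],"aperture":0.094},{"xyz":[0.16,-1.6,0],"aperture":0.094}]' | python3 -m crank >/dev/null
echo '[{"xyz":[0.16,-1.6,0],"aperture":0.094},{"xyz":[0.16,-1.6,0],"aperture":0.094},{"xyz":[0.16,-1.6,0],"aperture":0.094},{"xyz":[0.16,-1.6,0],"aperture":0.094},{"xyz":[0.16,-1.6,0],"aperture":0.094}]' | python3 -m crank >/dev/null
echo '[{"xyz":[0.16,-1.59,0],"aperture":0.094},{"xyz":[0.16,-1.59,0],"aperture":0.094},{"xyz":[0.16,-1.59,0],"aperture":0.094},{"xyz":[0.16,-1.59,0],"aperture":0.094},{"xyz":[0.16,-1.59,0],"aperture":0.094}]' | python3 -m crank >/dev/null
echo '[{"aperture":0.094}]' | python3 -m crank >/dev/null
python3 d.py .43 .334 .107
python3 wr.py w8.png .428 .334 .0255
python3 - <<'E'
import cv2,numpy as np
im=cv2.imread('pics/w8.png'); h=cv2.cvtColor(im,cv2.COLOR_BGR2HSV)
m=cv2.inRange(h,(22,140,120),(35,255,255)); n,l,s,c=cv2.connectedComponentsWithStats(m)
for i in np.argsort(-s[1:,4])[:4]+1:
    ys,xs=np.where(l==i); ev,V=np.linalg.eigh(np.cov(xs,ys)); print(s[i],c[i].round(),V[:,1].round(3),ev.round())
E
```

```text
delta [ 0.0013 -0.002   0.1436]
t 18.93 pos [0.429  0.332  0.2506] yaw 0.1017 w 0.0939 gf 0.0 F [ 0.1 -0.4 -0.8]
px 318 226
[ 289  183   61   80 3502] [319. 223.] [0.004 1.   ] [222. 362.]
[ 460  225   51   56 1442] [484. 253.] [-0.463  0.886] [189. 263.]
[204 386  61  12 234] [234. 392.] [-0.991 -0.135] [  2. 244.]
[ 97 326  17  44 204] [101. 348.] [0.183 0.983] [  6. 163.]
```

The lemon blob is at (319,223) against (318,226) predicted, and its long axis lies along tool x. Grasp it 31 mm up.

```bash

echo '[{"xyz":[0.03,-0.02,0.4],"aperture":0.094},{"xyz":[0.03,-0.02,0.8],"aperture":0.094},{"xyz":[0.03,-0.02,1.2],"aperture":0.094},{"xyz":[0.03,-0.02,1.43],"aperture":0.094},{"xyz":[0.03,-0.02,1.43],"aperture":0.094}]' | python3 -m crank 20 >/dev/null
echo '[{"aperture":0.04},{"aperture":0.04},{"aperture":0.04},{"aperture":0.04},{"aperture":0.04}]' | python3 -m crank >/dev/null
echo '[{"aperture":0.04},{"aperture":0.04},{"aperture":0.04}]' | python3 -m crank
echo '[{"xyz":[0,0,-0.2],"aperture":0.04},{"xyz":[0,0,-0.6],"aperture":0.04},{"xyz":[0,0,-1],"aperture":0.04},{"xyz":[0,0,-1.4],"aperture":0.04},{"xyz":[0,0.3,-1.4],"aperture":0.04}]' | python3 -m crank
python3 d.py .471 -.140 .25
```

```text
t: 20.07
ee_pos: [0.4319, 0.334, 0.1086]
tcp_rot: [0.999, 0.05, 0.0, -0.0]
contact_force: [-0.9, -1.5, 3.7]
grip_width: 0.0499
grip_force: 20.0
t: 20.48
ee_pos: [0.4358, 0.3073, 0.2557]
tcp_rot: [0.999, 0.051, 0.005, -0.003]
contact_force: [1.2, -0.0, 1.1]
grip_width: 0.0497
grip_force: 20.0
delta [-0.0109  0.4486  0.0031]
t 20.48 pos [0.4358 0.3073 0.2557] yaw 0.1028 w 0.0497 gf 20.0 F [ 1.2 -0.   1.1]
```

```bash

echo '[{"xyz":[-0.03,1.5,0],"aperture":0.04},{"xyz":[-0.03,1.5,0],"aperture":0.04},{"xyz":[-0.03,1.5,0],"aperture":0.04},{"xyz":[-0.03,1.5,0],"aperture":0.04},{"xyz":[-0.03,1.5,0],"aperture":0.04}]' | python3 -m crank >/dev/null
echo '[{"xyz":[-0.03,1.5,0],"aperture":0.04},{"xyz":[-0.03,1.5,0],"aperture":0.04},{"xyz":[-0.03,1.5,0],"aperture":0.04},{"xyz":[-0.03,1.5,0],"aperture":0.04},{"xyz":[-0.03,1.5,0],"aperture":0.04}]' | python3 -m crank >/dev/null
echo '[{"xyz":[-0.03,1.5,0],"aperture":0.04},{"xyz":[-0.03,1.5,0],"aperture":0.04},{"xyz":[-0.03,1.5,0],"aperture":0.04},{"xyz":[-0.03,1.5,0],"aperture":0.04},{"xyz":[-0.03,1.5,0.3],"aperture":0.04}]' | python3 -m crank >/dev/null
echo '[{"xyz":[0,0,0.3],"aperture":0.04},{"xyz":[0,0,0.5],"aperture":0.04},{"xyz":[0,0,0.5],"aperture":0.04},{"xyz":[0,0,0.5],"aperture":0.04}]' | python3 -m crank >/dev/null
python3 d.py .472 -.140 .120
```

```text
delta [ 0.0016 -0.0037  0.048 ]
t 22.07 pos [ 0.4708 -0.1439  0.168 ] yaw 0.1004 w 0.05 gf 20.0 F [ 0.2 -0.7  0.3]
```

```bash

echo '[{"xyz":[0.02,-0.04,0.25],"aperture":0.04},{"xyz":[0.02,-0.04,0.42],"aperture":0.04},{"xyz":[0.02,-0.04,0.49],"aperture":0.04},{"xyz":[0.02,-0.04,0.49],"aperture":0.04},{"xyz":[0.02,-0.04,0.49],"aperture":0.04}]' | python3 -m crank
echo '[{"aperture":0.055},{"aperture":0.06},{"aperture":0.065},{"aperture":0.07},{"xyz":[0,0,-0.3],"aperture":0.07}]' | python3 -m crank
echo '[{"xyz":[0,0,-0.4],"aperture":0.094},{"xyz":[0,0,-0.8],"aperture":0.094},{"xyz":[-0.3,-0.3,-1],"aperture":0.094},{"xyz":[-0.4,-0.7,-1],"aperture":0.094},{"xyz":[-0.4,-1,-1],"aperture":0.094}]' | python3 -m crank >/dev/null
python3 d.py .435 .213 .25; python3 wr.py w9.png
```

```text
t: 22.48
ee_pos: [0.4729, -0.1404, 0.1205]
tcp_rot: [0.999, 0.05, 0.001, 0.0]
contact_force: [0.3, 0.7, -0.1]
grip_width: 0.0501
grip_force: 20.0
t: 22.9
ee_pos: [0.4706, -0.1399, 0.1458]
tcp_rot: [0.999, 0.05, -0.003, -0.001]
contact_force: [0.3, 0.7, -1.4]
grip_width: 0.0696
grip_force: 0.0
delta [ 0.0392 -0.2545  0.0006]
t 23.32 pos [ 0.4208 -0.0441  0.2507] yaw 0.0978 w 0.0937 gf 0.0 F [ 0.   1.5 -1.2]
```

View pics/w9.png

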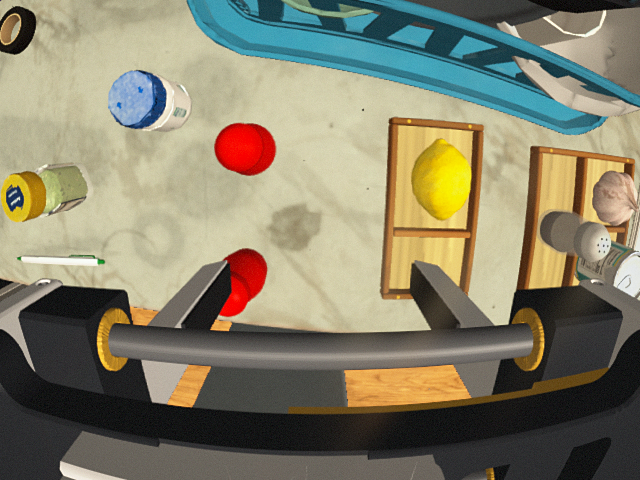

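The lemon lies in the larger far cell, centred at (441,178). Last comes the spice jar (yellow cap at (22,196)).

```bash

echo '[{"xyz":[0.2,-1.27,0],"aperture":0.094},{"xyz":[0.2,-1.27,0],"aperture":0.094},{"xyz":[0.2,-1.27,0],"aperture":0.094},{"xyz":[0.2,-1.27,0],"aperture":0.094},{"xyz":[0.2,-1.27,0],"aperture":0.094}]' | python3 -m crank >/dev/null
echo '[{"xyz":[0.2,-1.27,0],"aperture":0.094},{"xyz":[0.2,-1.27,0],"aperture":0.094},{"xyz":[0.2,-1.27,0],"aperture":0.094},{"xyz":[0.2,-1.27,0],"aperture":0.094},{"xyz":[0.2,-1.27,0],"aperture":0.094}]' | python3 -m crank >/dev/null
echo '[{"aperture":0.094}]' | python3 -m crank >/dev/null
python3 d.py .4355 .213 .128
python3 wr.py w10.png .4348 .2128 .096
python3 - <<'E'
import cv2,numpy as np
im=cv2.imread('pics/w10.png'); h=cv2.cvtColor(im,cv2.COLOR_BGR2HSV)
m=cv2.inRange(h,(18,140,90),(35,255,255))[:300]; n,l,s,c=cv2.connectedComponentsWithStats(m)
i=1+np.argmax(s[1:,4]); print(s[i],c[i].round())
E
```

```text
delta [-0.0014 -0.0026  0.121 ]
t 24.28 pos [0.4372 0.2106 0.249 ] yaw 0.0994 w 0.094 gf 0.0 F [ 0.1 -0.6 -0. ]
px 316 251
[ 284  212   62   67 2288] [315. 244.]
```

```bash

echo '[{"xyz":[0,-0.025,0.4],"aperture":0.09},{"xyz":[0,-0.025,0.8],"aperture":0.09},{"xyz":[0,-0.025,1.21],"aperture":0.09},{"xyz":[0,-0.025,1.21],"aperture":0.09},{"xyz":[0,-0.025,1.21],"aperture":0.06}]' | python3 -m crank 20 >/dev/null
echo '[{"aperture":0.034},{"aperture":0.034},{"aperture":0.034},{"aperture":0.034},{"aperture":0.034}]' | python3 -m crank >/dev/null
echo '[{"aperture":0.034},{"aperture":0.034},{"aperture":0.034}]' | python3 -m crank
echo '[{"xyz":[0,0,-0.2],"aperture":0.034},{"xyz":[0,0,-0.6],"aperture":0.034},{"xyz":[0,0,-1],"aperture":0.034},{"xyz":[0,0,-1.35],"aperture":0.034},{"xyz":[0,0.3,-1.35],"aperture":0.034}]' | python3 -m crank
python3 d.py .392 -.146 .263
```

```text
t: 25.42
ee_pos: [0.4369, 0.2144, 0.1286]
tcp_rot: [0.999, 0.05, 0.0, -0.0]
contact_force: [-0.6, -1.4, 6.2]
grip_width: 0.0455
grip_force: 20.0
t: 25.83
ee_pos: [0.4408, 0.1871, 0.2697]
tcp_rot: [0.999, 0.051, 0.005, -0.002]
contact_force: [1.6, -0.6, -0.6]
grip_width: 0.0454
grip_force: 20.0
delta [-0.0829  0.3264  0.0049]
t 25.83 pos [0.4408 0.1871 0.2697] yaw 0.1029 w 0.0454 gf 20.0 F [ 1.6 -0.6 -0.6]
```

```bash

echo '[{"xyz":[-0.41,1.63,0],"aperture":0.034},{"xyz":[-0.41,1.63,0],"aperture":0.034},{"xyz":[-0.41,1.63,0],"aperture":0.034},{"xyz":[-0.41,1.63,0],"aperture":0.034},{"xyz":[-0.41,1.63,0],"aperture":0.034}]' | python3 -m crank >/dev/null
echo '[{"xyz":[-0.41,1.63,0],"aperture":0.034},{"xyz":[-0.41,1.63,0],"aperture":0.034},{"xyz":[-0.41,1.63,0],"aperture":0.034},{"xyz":[-0.41,1.63,0],"aperture":0.034},{"xyz":[-0.41,1.63,0],"aperture":0.034}]' | python3 -m crank >/dev/null
echo '[{"xyz":[0,0,0.4],"aperture":0.034},{"xyz":[0,0,0.8],"aperture":0.034},{"xyz":[0,0,0.9],"aperture":0.034},{"xyz":[0,0,0.9],"aperture":0.034},{"xyz":[0,0,0.9],"aperture":0.034}]' | python3 -m crank >/dev/null
python3 d.py .3925 -.146 .135; python3 wr.py w11.png .3917 -.146 .006
python3 - <<'E'
import cv2
cv2.imwrite('pics/m11.png',cv2.imread('pics/w11.png')[80:340,150:500])
E
```

```text
delta [ 0.0019 -0.0016  0.0383]
t 27.08 pos [ 0.3908 -0.1478  0.1733] yaw 0.1001 w 0.0453 gf 20.0 F [ 0.4  0.3 -0.4]
px 318 241
```

View pics/m11.png

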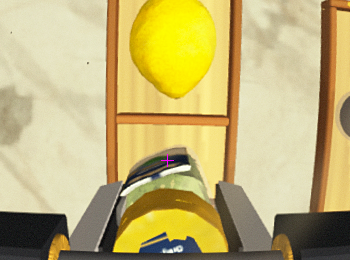

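The crop shows the jar held over the near cell, cap at (165,225), with the lemon and divider ahead of it and clear. I'll lower it and feel for the floor.

```bash

echo '[{"xyz":[0.015,-0.016,0.2],"aperture":0.034},{"xyz":[0.015,-0.016,0.3],"aperture":0.034},{"xyz":[0.015,-0.016,0.35],"aperture":0.034},{"xyz":[0.015,-0.016,0.36],"aperture":0.034},{"xyz":[0.015,-0.016,0.36],"aperture":0.034}]' | python3 -m crank
echo '[{"xyz":[0,0,0.01],"aperture":0.034},{"xyz":[0,0,0.02],"aperture":0.034},{"xyz":[0,0,0.03],"aperture":0.034},{"xyz":[0,0,0.03],"aperture":0.034}]' | python3 -m crank
```

```text
t: 27.55
ee_pos: [0.3924, -0.1464, 0.138]
tcp_rot: [0.999, 0.05, 0.001, 0.0]
contact_force: [-1.2, 0.1, -0.7]
grip_width: 0.0452
grip_force: 20.0
t: 27.88
ee_pos: [0.3922, -0.1465, 0.1347]
tcp_rot: [0.999, 0.05, 0.0, 0.0]
contact_force: [-0.6, -0.2, 3.9]
grip_width: 0.0454
grip_force: 20.0
```

Contact came at 0.1347, which is the expected floor height (0.006+0.0506+0.078), so release and look.

```bash

echo '[{"aperture":0.05},{"aperture":0.06},{"aperture":0.065},{"xyz":[0,0,-0.2],"aperture":0.07},{"xyz":[0,0,-0.5],"aperture":0.07}]' | python3 -m crank
echo '[{"xyz":[0,0,-0.4],"aperture":0.094},{"xyz":[0,0,-0.8],"aperture":0.094},{"xyz":[-0.4,-0.3,-0.9],"aperture":0.094},{"xyz":[-0.5,-0.7,-0.9],"aperture":0.094},{"xyz":[-0.6,-1,-0.9],"aperture":0.094}]' | python3 -m crank >/dev/null
echo '[{"xyz":[0,-0.4,0],"aperture":0.094},{"xyz":[0,-0.8,0],"aperture":0.094},{"xyz":[0,-0.8,0],"aperture":0.094}]' | python3 -m crank >/dev/null
python3 d.py; python3 - <<'E'
from h import *
s=shot('side','s2.png')['image'][80:440,180:450,::-1];t=shot('top','t2.png')['image'][170:320,140:490,::-1]; w=shot('wrist','w12.png')['image'][:,:,::-1]
o=np.zeros((600,800,3),np.uint8); o[:360,:270]=s; o[:337,270:720]=cv2.resize(w,(450,337)); a=cv2.resize(t,(540,231)); o[365:596,:540]=a
cv2.imwrite('pics/m12.png',o)
E
```

```text
t: 28.3
ee_pos: [0.391, -0.1459, 0.1829]
tcp_rot: [0.999, 0.05, -0.002, -0.001]
contact_force: [-0.6, -0.1, -0.0]
grip_width: 0.0694
grip_force: 0.0
t 28.97 pos [0.3131 0.032  0.2744] yaw 0.1073 w 0.094 gf 0.0 F [-1.5  0.   0.5]
```

View pics/m12.png

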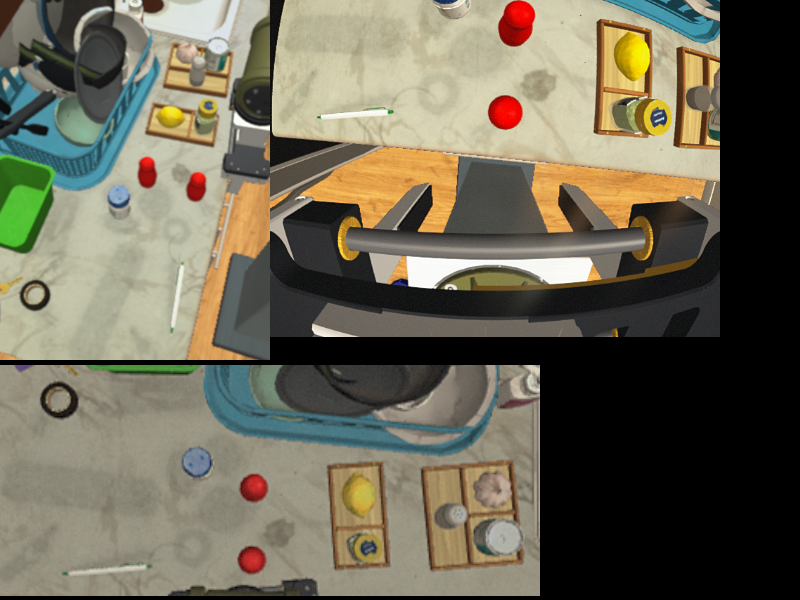

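```bash
python3 - <<'E'
from h import *
import cv2
c=cams.get_image('top'); im=cv2.imread('pics/t2.png'); o=im.copy()
def pr(x,y,z):
    P=np.linalg.inv(c['pose'])@[x,y,z,1]; q=c['K']@P[:3]; return q[:2]/q[2]
a=.097
big=cv2.resize(im[222:312,340:490],(800,480),interpolation=cv2.INTER_CUBIC)
def circ(x,y,z,r,col):
    p=np.array([(pr(x+r*np.cos(t),y+r*np.sin(t),z)-[340,222])*5.333 for t in np.linspace(0,6.28,60)]).astype(int); cv2.polylines(big,[p],True,col,1)
circ(.408,-.352,.078,.029,(255,0,255)); circ(.442,-.2795,.096,.017,(255,0,0)); circ(.392,-.1462,.102,.021,(0,0,255)); circ(.484,-.346,.033,.03,(0,160,0))
cv2.imwrite('pics/m13.png',big)
E
```

```text
(no output)
```

View pics/m13.png

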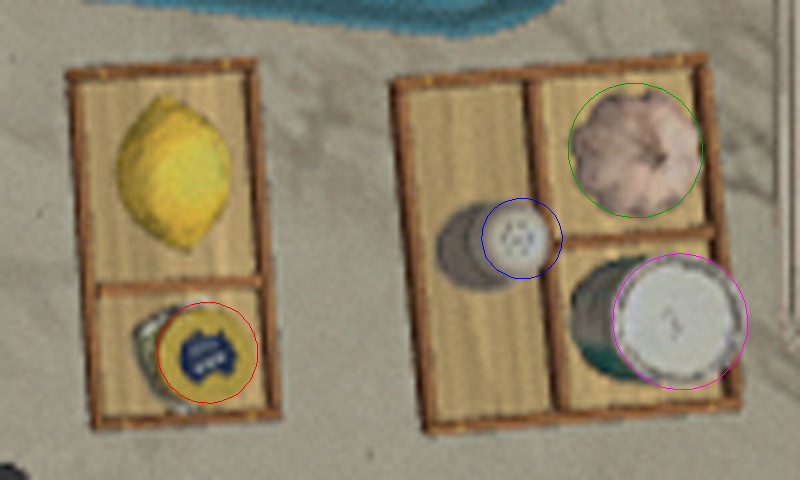

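The predicted top circles match the images, and all five items are upright and inside their cells. The arm is clear, so I'm handing in.

```bash
python3 -c "
from bench import workorder
print(workorder.hand_in())"
```

```text
the job is handed in; nothing more can be done
None
```

I made up both kits in the order asked and handed the job in after about 29 s of robot time; every item is in its cell, the tin, shaker and jar stand upright, and I left the pill bottle and tape alone.

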